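# Snap the lid home on the grout tub

### The arm

A 6-joint arm with a two-finger parallel gripper is mounted at the origin on the work surface. World frame = base frame: x ahead of the robot, y to its left, z up, the work surface at z = 0. Lengths are in m, angles in degrees, forces in N, time in s.
With the tool pointing down it reaches from about 0.35 to 0.85 m from the base axis. Payload 8.1 kg.
Tool frame: the origin (TCP) lies midway between the tips of the shut fingers; the grasp point (between the pads) lies 19 mm behind it (env.pinch_z is the distance from the TCP to the grasp point, in m); z points along the fingers, y is the line along which they close (so a half turn about z gives the same grasp; the last joint's range is limited). The gripper opens to 85 mm and grips with 20 to 120 N. Pads are 22 mm wide; open, the fingers measure 114 mm over their backs; the gripper's body (76 mm by 85 mm) begins 54 mm behind the grasp point. The pads swing forward as they close: fully open they stand 13 mm farther back than shut.
Start: joints at [65.753, 7.471, 85.268, -0, 87.261, -4.893], TCP at [0.199, 0.566, 0.231] pointing down, gripper open.
Joint ranges: [-169.43, 169.43], [-51.17, 129.36], [1.28, 143.12], [-76.62, 256.62], [0, 156.53], [-152.29, 152.29]. Speed limits (degrees/s): [136.94, 136.94, 159.86, 180, 180, 180].

### API

Orientations are given as a 3x3 rotation matrix whose columns are the frame's x, y, z axes.
In Python, from cell import status, viewer, env gives the robot as it stands. The module is installed in compiled form; this text tells all that it offers.
- The arm moves only by the tool step_arm, never from a script. Its argument "plan" is a list that holds one entry, the list of rows, each a list of 7 numbers: the shift along the tool's x, y, z scaled (see below), then the turn, a rotation vector about the tool's x, y, z scaled (see below), then the opening, from 0 (shut) to 1 (fully open). In form: [[[tx, ty, tz, wx, wy, wz, hand], ...]]. A call has exactly 8 rows; each row shifts and turns the commanded pose from where the row before left it, along the tool's axes as they then stand; what a row does not reach is not made up. The controller multiplies each number of a shift by 250 mm and each number of a turn by 180 degrees. A row lasts 1/8 s, in which the tool goes at most 62.5 mm and 10.7 degrees, less where a joint would pass 70% of its speed; a pose out of reach is approached as far as the arm can. A call with a number of a shift or a turn outside -1 to 1 is refused whole. A call with a gripper value outside its range is refused whole. The fingers move at their own pace and stop on an object; "grip_force" is the grip in N (left out, the last holds). Time passes only in rows, so rows that do not move let the fingers close, or fill a call up. It gives the time, the measured TCP pose, the force, the opening and the grip force at its end, in the units of the state.
- status.get_state(): the state, without advancing time (a new reading comes with each control period).
- viewer.read_camera(name): name is "scene" or "top" or "wrist"; returns a dict with "color" (384x512x3 uint8, red, green, blue), "intrinsics" (3x3 intrinsics, pixels), "eye" and "rotation" of the camera in the world; the wrist camera has in their place "tool_from_camera" (4x4, takes a point from camera to tool coordinates, whose origin is the TCP and whose axes are the flange's). Camera axes: x right, y up, looking along -z (the intrinsics and any distortion apply to the point x, -y, -z); pixel columns grow to the right and rows downward; lengths in m; the calibration is good to about 2 mm. A picture is of the moment at which its call begins: read the wrist's pose just before it. There is no depth.
- env.job_done(): hands the job in; it is judged then, once.
The state is a dict: "clock": time; "joint_pos": joint angles; "joint_velocities": joint speeds; "effort": joint torques, N m; "position": TCP position; "orientation": TCP orientation; "contact_force": force on the tool from outside, world axes, zero at the start; "ft_torque": the same for the moment, N m; "gripper_width": finger opening in m; "grasp_force": force on a finger pad.
Only numpy, scipy, OpenCV 4.12 (cv2) and the standard library are available. Lean on these libraries where they do the work, as an engineer would, in place of code of your own. Each camera call takes 0.05 s, during which the arm holds its last target. There are 200 camera calls.

### The job

The press-on snap lid of the low, wide tub is only resting on the rim and stands proud. Pick up the wooden presser by its handle, hold it upright and press its flat foot squarely onto the middle of that lid until the lid clicks fully home (do not push the lid with the bare gripper). Then stand the presser back upright on the table and let go of it; the tub stays standing.

Things in the scene. Friction and masses are not known exactly. Their poses are not given: they have to be found in the camera images.
- presser: Loose plain wooden presser, shaped like a big rubber stamp: a flat round foot 64 mm across and 18 mm high, and on its middle an upright round handle 32 mm in diameter, reaching from 18 to 98 mm above the underside. About 0.2 kg, wood. It stands on its foot on the table. Origin: centre of the foot's underside; its z axis points up along the handle.
- tub: Loose low wide white plastic tub, about 95 mm in diameter, heavy with grout (about 0.7 kg), standing on the table; it carries the blue lid. Not the tall narrow jar (72 mm in diameter, 130 mm high) whose lid is also blue. Origin: centre of the underside; z up.
- lid_top (a point): Centre of the flat top of the tub's blue lid, a disc 100 mm across and 14 mm thick. At the start it is 84 mm above the table, with a 10 mm gap under the lid's edge; when the lid is home it is 75 mm above the table, the gap closed to 1 mm. z points up.
- lid (a joint): How far the lid has been pressed down, in m: 0 as it rests proud, 0.009 fully home (stop at 0.0093). The resistance rises to about 12 N some 2 mm down, then falls off; past half way (0.0045) the lid snaps home by itself and stays there. Pushed any harder it is simply at its stop.

How it is judged (in metres and radians):
On the way:
1. the lid is fully home, with the presser, held in the fingers, standing upright (within 12 degrees) on the middle of the lid (within 20 mm) (value of joint lid above 0.0075 m and horizontal distance between presser and lid_top below 0.02 m and z of presser in the frame of lid_top below 0.01 m and angle between the z axis of presser and the z axis of lid_top, either way round below 0.21 rad and contact force between the fingers and presser above 2 N), for 0.05 s.
At the end, for the whole second after the job is handed in: The lid is home (pressed down more than 7.5 of its 9 mm), the tub stands on the table within 6 degrees of upright, and the presser stands on its foot on the table, within 6 degrees of upright (underside less than 10 mm above the table), released and at rest (value of joint lid above 0.0075 m and angle between each of tub, presser's own z axis and vertical below 0.1 rad and height (world z) of each of tub, presser below 0.01 m and linear speed of presser below 0.02 m/s); the robot touches nothing.
It fails at once if the bare gripper or the arm pushes on the tub or its lid (more than 4 N) (contact force between any of the fingers, the arm and tub above 4 N).
It also fails if it takes over 48 s, if anything falls off the work surface, if the arm or the gripper's body presses on something with over 40 N, if the wrist force passes 120 N, or if a joint passes its speed limit or range.

## Working session

There is one attempt and no reset: what is moved stays moved. The work goes in short steps, Python scripts to look and compute and a tool call to move; the robot and the scene stay as the last step left them, time stands still between calls to the robot, and variables do not carry over. Pictures are saved under pics/ and viewed, at most 10 in all, crops included, and the job is handed in when it is done.

Besides the shell and the picture viewer there is one more tool, called as name(argument=value, ...) on one line, values as JSON. step_arm: Moves the arm, as the interface text tells. Its arguments: {"type":"object","properties":{"plan":{"type":"array","items":{"type":"array","items":{"type":"array","items":{"type":"number","minimum":-1,"maximum":1}}}},"grip_force":{"type":"number"}},"required":["plan"]}

```bash
mkdir -p pics; python3 - <<'E'
from cell import status, viewer, env
import cv2, numpy as np
s=status.get_state(); print(s, env.pinch_z)
for n in ("scene","top"):
    c=viewer.read_camera(n); cv2.imwrite(f"pics/{n}0.png",c["color"][:,:,::-1]); print(n,c["intrinsics"],c["eye"],c["rotation"],[k for k in c])
E
```

```text
{'clock': 0.0, 'joint_pos': array([ 6.57529714e+01,  7.51585122e+00,  8.53336934e+01,  6.91293797e-04,
        8.72610368e+01, -4.89342866e+00]), 'joint_velocities': array([-0.03874386, -0.05976979, -0.09239982, -0.02393633,  0.02949695,
        0.05141846]), 'effort': array([ 1.36401818e-04, -5.69403505e+01, -5.00552559e+01, -2.17194947e-04,
        1.53715181e-02, -1.01328048e-04]), 'position': array([0.19857715, 0.56557053, 0.23019439]), 'orientation': array([[-9.43491078e-01,  3.31396951e-01, -8.03588134e-04],
       [ 3.31397879e-01,  9.43489463e-01, -1.75480058e-03],
       [ 1.76641373e-04, -1.92194610e-03, -9.99998137e-01]]), 'contact_force': array([-0.56825432, -0.42674629,  0.39984631]), 'ft_torque': array([ 0.0123938 , -0.02597951, -0.0316336 ]), 'grasp_force': 0.0, 'gripper_width': 0.0854394569956192} 0.0187
scene [[421.04907155   0.         256.45377841]
 [  0.         421.04907155 185.94908398]
 [  0.           0.           1.        ]] [1.19217197 0.3398984  0.55836614] [[-0.4809264  -0.46739022  0.74179255]
 [ 0.87644422 -0.2790233   0.39241753]
 [ 0.02356529  0.83886374  0.54383113]] ['color', 'intrinsics', 'eye', 'rotation']
top [[437.87080303   0.         260.01686015]
 [  0.         437.87080303 197.88081828]
 [  0.           0.           1.        ]] [ 0.37293246 -0.00439522  0.99656398] [[ 0.01523105  0.9809931  -0.19344391]
 [-0.99938039  0.00879618 -0.03408026]
 [-0.03173094  0.19384313  0.98051924]] ['color', 'intrinsics', 'eye', 'rotation']
```

View pics/scene0.png

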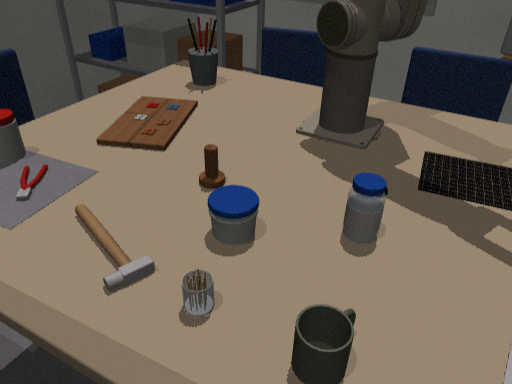

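View pics/top0.png

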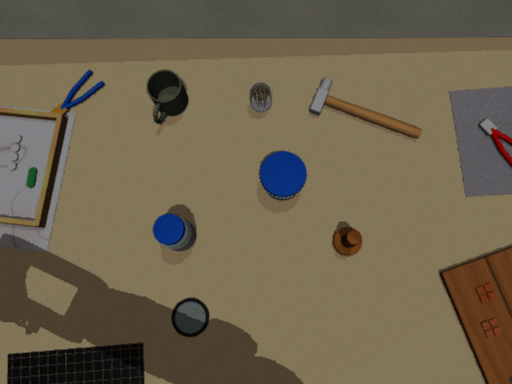

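The scene picture shows the presser at about (211,165) and the tub lid at (233,212). In the top picture the presser foot is at (347,241), its handle top at about (353,237), and the tub lid at (283,175). The tall jar is at (172,229).

```bash
cat > h.py <<'E'
import numpy as np, cv2
from cell import status, viewer, env
def ray(c,p):
    K=c["intrinsics"]; q=np.linalg.solve(K,[p[0],p[1],1.]); return c["rotation"]@np.array([q[0],-q[1],-q[2]])
def onz(c,p,z):
    d=ray(c,p); return c["eye"]+d*(z-c["eye"][2])/d[2]
def blobs(c,kind,box):
    hsv=cv2.cvtColor(c["color"],cv2.COLOR_RGB2HSV); lo,hi={"blue":((110,180,60),(125,255,255)),"wood":((4,150,30),(14,255,255))}[kind]
    m=cv2.inRange(hsv,lo,hi); k=np.zeros_like(m); x0,y0,x1,y1=box; k[y0:y1,x0:x1]=m[y0:y1,x0:x1]
    return k,max(cv2.findContours(k,cv2.RETR_EXTERNAL,cv2.CHAIN_APPROX_NONE)[0],key=cv2.contourArea)
E
python3 - <<'E'
from h import *
t=viewer.read_camera("top"); s=viewer.read_camera("scene")
for c,b,n in((t,(250,140,320,210),"top"),(s,(195,170,275,250),"scene")):
    k,ct=blobs(c,"blue",b); print(n,"lid",cv2.boundingRect(ct),cv2.fitEllipse(ct))
    w=np.array([onz(c,p[0],.084) for p in ct]); print(cv2.minEnclosingCircle(w[:,:2].astype(np.float32)),onz(c,cv2.fitEllipse(ct)[0],.084))
for c,b,n in((t,(325,215,375,265),"top"),(s,(190,135,235,195),"scene")):
    k,ct=blobs(c,"wood",b); print(n,"presser",cv2.boundingRect(ct),cv2.contourArea(ct))
    cv2.imwrite(f"pics/m_{n}.png",cv2.resize(np.hstack([cv2.cvtColor(k,cv2.COLOR_GRAY2BGR)[b[1]:b[3],b[0]:b[2]],c["color"][b[1]:b[3],b[0]:b[2],::-1]]),None,fx=6,fy=6,interpolation=0))
a=cv2.imread("pics/m_top.png");b=cv2.imread("pics/m_scene.png");h=max(a.shape[0],b.shape[0])
f=lambda i:cv2.copyMakeBorder(i,0,h-i.shape[0],0,0,0)
o=np.hstack([f(a),f(b)]);print(o.shape);cv2.imwrite("pics/m.png",cv2.resize(o,(800,int(o.shape[0]*800/o.shape[1]))))
E
```

```text
top lid (260, 152, 46, 45) ((282.58758544921875, 173.77906799316406), (43.83381652832031, 45.129150390625), 96.20848846435547)
((0.6069213151931763, -0.020681239664554596), 0.050101518630981445) [ 0.60610329 -0.02031735  0.084     ]
scene lid (208, 186, 50, 30) ((232.88510131835938, 199.84716796875), (27.681859970092773, 48.87437057495117), 88.81755828857422)
((0.6113811135292053, -0.018880043178796768), 0.05214686319231987) [ 0.6129649  -0.01806044  0.084     ]
top presser (333, 227, 29, 29) 592.0
scene presser (199, 145, 26, 43) 500.5
(360, 1140, 3)
```

View pics/m.png

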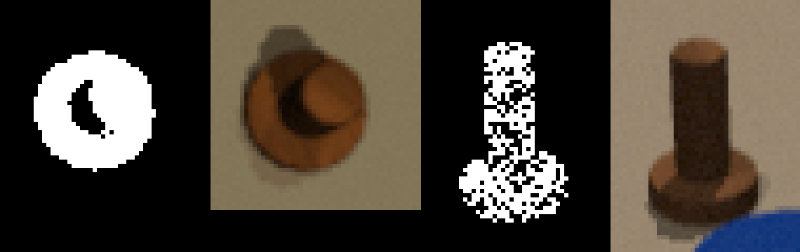

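The wood mask is clean in the top view: a foot disc with the handle leaning outward from parallax.

```bash
python3 - <<'E'
from h import *
t=viewer.read_camera("top"); s=viewer.read_camera("scene")
k,ct=blobs(t,"wood",(325,215,375,265))
w=np.array([onz(t,p[0],.018) for p in ct])[:,:2].astype(np.float32)
c,r=cv2.minEnclosingCircle(w); print("foot",c,r, w.min(0),w.max(0))
# handle top centre in scene ~ crop pixel ; top crop
print("handle top via top", onz(t,(325+(333-210)/4.2,215+97/4.2),.098))
print("handle top via scene", onz(s,(190+(700-611)/4.2,135+50/4.2),.098))
st=status.get_state();R=st["orientation"];p=st["position"]
for tgt in ([*c,.23],): print(R.T@(np.array(tgt)-p)/.25)
E
```

```text
foot (0.4703579545021057, -0.1654794067144394) 0.032247934490442276 [ 0.43913457 -0.19610506] [ 0.5014127  -0.13422297]
handle top via top [ 0.46825311 -0.16699117  0.098     ]
handle top via scene [ 0.47158799 -0.16363278  0.098     ]
[-1.99458644 -2.40034561  0.00517153]
```

The foot radius comes out at 32.2 mm (32 expected), and three estimates agree on (0.470, -0.165). The lid is at about (0.608, -0.020). Next I move above the presser at the same height.

step_arm(plan=[[[-0.125,-0.15,0,0,0,0,1],[-0.125,-0.15,0,0,0,0,1],[-0.125,-0.15,0,0,0,0,1],[-0.125,-0.15,0,0,0,0,1],[-0.125,-0.15,0,0,0,0,1],[-0.125,-0.15,0,0,0,0,1],[-0.125,-0.15,0,0,0,0,1],[-0.125,-0.15,0,0,0,0,1]]], grip_force=60)

```text
clock: 1.3
position: [0.3356, 0.1988, 0.2315]
orientation: [[-0.944, 0.331, 0.001], [0.331, 0.944, 0.0], [-0.001, 0.001, -1.0]]
contact_force: [1.7, -0.4, 0.5]
gripper_width: 0.0856
grasp_force: 0.0
```

step_arm(plan=[[[-0.125,-0.15,0,0,0,0,1],[-0.125,-0.15,0,0,0,0,1],[-0.125,-0.15,0,0,0,0,1],[-0.125,-0.15,0,0,0,0,1],[-0.125,-0.15,0,0,0,0,1],[-0.125,-0.15,0,0,0,0,1],[-0.125,-0.15,0,0,0,0,1],[-0.12,-0.15,0,0,0,0,1]]])

```text
clock: 2.3
position: [0.4709, -0.167, 0.2314]
orientation: [[-0.943, 0.332, 0.0], [0.332, 0.943, -0.0], [-0.0, 0.0, -1.0]]
contact_force: [0.9, 1.2, 0.5]
gripper_width: 0.085
grasp_force: 0.0
```

```bash
cat > look.py <<'E'
from h import *
import sys
st=status.get_state();R=st["orientation"];p=st["position"];n=sys.argv[1]
print(st["clock"],p.round(4),st["joint_pos"].round(1),R.round(3).tolist(),st["contact_force"].round(2),st["gripper_width"],st["grasp_force"])
for a in sys.argv[2:]:
    tgt=np.array(eval(a)); print(a,(R.T@(tgt-p)/.25).round(4))
if n!="-":
    cam=n.split("_")[0]; c=viewer.read_camera(cam); cv2.imwrite(f"pics/{n}.png",c["color"][:,:,::-1])
E
python3 look.py wrist_1 "[.470,-.165,.230]" "[.470,-.165,.046]"
python3 - <<'E'
from h import *
st=status.get_state();c=viewer.read_camera("wrist");T=c["tool_from_camera"]
R=st["orientation"]@T[:3,:3];e=st["position"]+st["orientation"]@T[:3,3]
d=dict(intrinsics=c["intrinsics"],rotation=R,eye=e)
def px(P):
    q=R.T@(np.array(P)-e); v=c["intrinsics"]@[q[0],-q[1],-q[2]]; return v[:2]/v[2]
for P in([.470,-.165,.098],[.470,-.165,.018]): print(P,px(P))
im=c["color"][:,:,::-1].copy()
for P in([.470,-.165,.098],[.470,-.165,.018]): cv2.drawMarker(im,tuple(int(v) for v in px(P)),(0,255,0),0,12)
cv2.imwrite("pics/wrist_1.png",im)
E
```

```text
2.3 [ 0.4709 -0.167   0.2314] [-25.4  -8.3 100.9   0.   87.3 -96. ] [[-0.943, 0.332, 0.0], [0.332, 0.943, -0.0], [-0.0, 0.0, -1.0]] [0.92 1.17 0.49] 0.08497770529065123 0.0
[.470,-.165,.230] [0.0062 0.0063 0.0055]
[.470,-.165,.046] [0.0066 0.0062 0.7415]
[0.47, -0.165, 0.098] [261.68481125 175.61909444]
[0.47, -0.165, 0.018] [260.05580317 158.93002169]
```

View pics/wrist_1.png

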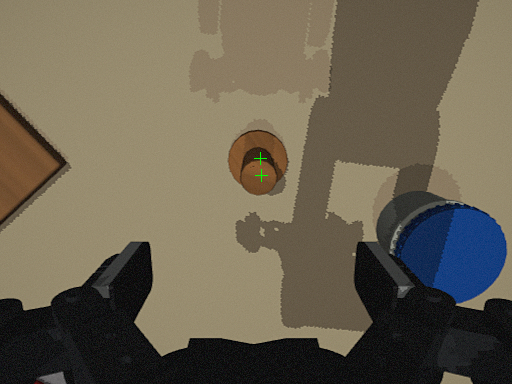

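The wrist picture shows the handle top at about (258,177) and the foot at (258,160), within 3 px (about 2 mm) of the prediction. The tub is clear on the right. I'll descend around the handle and close.

step_arm(plan=[[[0.005,0,0.13,0,0,0,1],[0,0,0.14,0,0,0,1],[0,0,0.14,0,0,0,1],[0,0,0.14,0,0,0,1],[0,0,0.11,0,0,0,1],[0,0,0.08,0,0,0,1],[0,0,0,0,0,0,1],[0,0,0,0,0,0,0.4]]])

```text
clock: 3.4
position: [0.4699, -0.1649, 0.0473]
orientation: [[-0.944, 0.331, 0.001], [0.331, 0.944, -0.0], [-0.001, -0.0, -1.0]]
contact_force: [0.5, 0.4, 0.5]
gripper_width: 0.0694
grasp_force: 0.0
```

step_arm(plan=[[[0,0,0,0,0,0,0.2],[0,0,0,0,0,0,0.1],[0,0,0,0,0,0,0.1],[0,0,0,0,0,0,0.1],[0,0,0,0,0,0,0.1],[0,0,0,0,0,0,0.1],[0,0,0,0,0,0,0.1],[0,0,0,0,0,0,0.1]]], grip_force=60)

```text
clock: 4.4
position: [0.4701, -0.1652, 0.0473]
orientation: [[-0.943, 0.331, 0.001], [0.331, 0.943, -0.001], [-0.002, -0.0, -1.0]]
contact_force: [-1.0, -0.1, 6.5]
gripper_width: 0.0311
grasp_force: 58.8
```

```bash
python3 look.py - "[.607,-.020,.046]"
```

```text
4.4 [ 0.4701 -0.1652  0.0473] [-25.3   1.7 111.6   0.   66.7 -95.9] [[-0.943, 0.331, 0.001], [0.331, 0.943, -0.001], [-0.002, -0.0, -1.0]] [-0.99 -0.15  6.47] 0.031052984209048624 58.83730173110962
[.607,-.020,.046] [-0.3242  0.7295  0.0056]
```

The handle is gripped (31 mm, 59 N). Next I lift 120 mm and carry it over the lid.

step_arm(plan=[[[0,0,-0.04,0,0,0,0.1],[0,0,-0.08,0,0,0,0.1],[0,0,-0.1,0,0,0,0.1],[0,0,-0.1,0,0,0,0.1],[0,0,-0.1,0,0,0,0.1],[0,0,-0.06,0,0,0,0.1],[0,0,0,0,0,0,0.1],[0,0,0,0,0,0,0.1]]])

```text
clock: 5.4
position: [0.4687, -0.1646, 0.1652]
orientation: [[-0.943, 0.331, -0.002], [0.331, 0.943, 0.001], [0.002, 0.0, -1.0]]
contact_force: [0.2, -0.6, -2.4]
gripper_width: 0.0308
grasp_force: 59.4
```

step_arm(plan=[[[-0.03,0.06,0,0,0,0,0.1],[-0.05,0.12,0,0,0,0,0.1],[-0.06,0.13,0,0,0,0,0.1],[-0.06,0.13,0,0,0,0,0.1],[-0.06,0.13,0,0,0,0,0.1],[-0.04,0.1,0,0,0,0,0.1],[-0.025,0.06,0,0,0,0,0.1],[0,0,0,0,0,0,0.1]]])

```text
clock: 6.4
position: [0.6066, -0.0185, 0.1654]
orientation: [[-0.944, 0.33, -0.001], [0.33, 0.944, 0.0], [0.001, -0.0, -1.0]]
contact_force: [0.3, -0.5, -1.3]
gripper_width: 0.0307
grasp_force: 59.6
```

```bash
python3 look.py scene_2 "[.607,-.020,.166]"; python3 - <<'E'
import cv2
i=cv2.imread("pics/scene_2.png")[60:260,130:360];cv2.imwrite("pics/scene_2c.png",cv2.resize(i,None,fx=3,fy=3))
from h import *
s=dict(viewer.read_camera("top"));k,ct=blobs(s,"blue",(240,130,330,215));print(cv2.boundingRect(ct))
E
```

```text
6.4 [ 0.6066 -0.0185  0.1654] [ -6.6  10.8  88.5   0.   80.7 -77.3] [[-0.944, 0.33, -0.001], [0.33, 0.944, 0.0], [0.001, -0.0, -1.0]] [ 0.34 -0.55 -1.27] 0.03069787689526034 59.58880305290222
[.607,-.020,.166] [-0.0033 -0.0051 -0.0022]
(286, 168, 20, 28)
```

View pics/scene_2c.png

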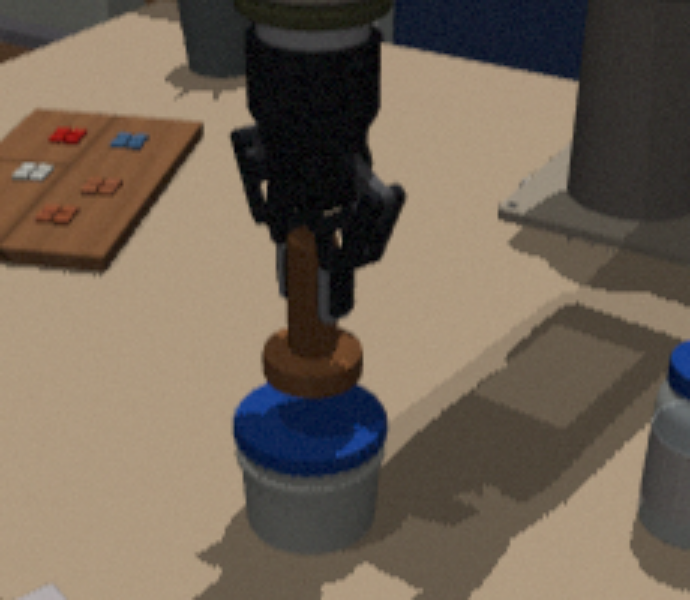

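The presser hangs over the lid, foot centre at about crop (313,355), handle top at (302,235). I'll check whether that lean is only perspective.

```bash
python3 - <<'E'
from h import *
s=viewer.read_camera("scene")
def px(P):
    q=s["rotation"].T@(np.array(P)-s["eye"]); v=s["intrinsics"]@[q[0],-q[1],-q[2]]; return ((v[:2]/v[2])-[130,60])*3
for z in(.118,.136,.216):print(z,px([.6066,-.0185,z]))
# measured: foot mask
b=(205,125,265,195); hsv=cv2.cvtColor(s["color"],cv2.COLOR_RGB2HSV)
m=cv2.inRange(hsv,(3,110,25),(16,255,255))
for r in list(range(140,168,3))+list(range(168,194,3)):
    x=np.where(m[r,205:265])[0]+205
    if len(x): print(((r+.5-60)*3),(x.min()-130)*3,(x.max()+1-130)*3,(x.min()+x.max()+1-260)*1.5)
E
```

```text
0.118 [312.86727075 371.20206997]
0.136 [312.72422296 347.41960624]
0.216 [312.0439419 234.3192286]
241.5 285 336 310.5
250.5 285 315 300.0
259.5 285 318 301.5
268.5 285 315 300.0
277.5 285 315 300.0
286.5 285 315 300.0
295.5 285 315 300.0
304.5 285 315 300.0
313.5 288 315 301.5
322.5 288 333 310.5
325.5 285 333 309.0
334.5 270 351 310.5
343.5 264 360 312.0
352.5 261 360 310.5
361.5 261 360 310.5
370.5 264 360 312.0
379.5 267 357 312.0
388.5 282 342 312.0
```

Foot and handle line up with a vertical axis (the finger hides the handle's right edge). Now descend to just above the lid, then press slowly.

step_arm(plan=[[[-0.003,-0.005,0.03,0,0,0,0.1],[0,0,0.04,0,0,0,0.1],[0,0,0.03,0,0,0,0.1],[0,0,0.02,0,0,0,0.1],[0,0,0.01,0,0,0,0.1],[0,0,0.01,0,0,0,0.1],[0,0,0.01,0,0,0,0.1],[0,0,0,0,0,0,0.1]]])

```text
clock: 7.55
position: [0.6074, -0.021, 0.1303]
orientation: [[-0.944, 0.331, 0.001], [0.331, 0.944, -0.0], [-0.001, 0.0, -1.0]]
contact_force: [-3.7, -0.5, 7.7]
gripper_width: 0.0308
grasp_force: 60.4
```

step_arm(plan=[[[0,0,0.005,0,0,0,0.1],[0,0,0.005,0,0,0,0.1],[0,0,0.005,0,0,0,0.1],[0,0,0.005,0,0,0,0.1],[0,0,0.005,0,0,0,0.1],[0,0,0,0,0,0,0.1],[0,0,0,0,0,0,0.1],[0,0,0,0,0,0,0.1]]])

```text
clock: 8.55
position: [0.6067, -0.021, 0.1224]
orientation: [[-0.943, 0.331, -0.0], [0.331, 0.943, 0.0], [0.0, -0.0, -1.0]]
contact_force: [-0.3, 0.7, -1.4]
gripper_width: 0.0305
grasp_force: 59.7
```

The force rose to about 8 N and then vanished, so the lid has snapped. I'll press a few mm more to seat it at the stop.

step_arm(plan=[[[0,0,0.005,0,0,0,0.1],[0,0,0.004,0,0,0,0.1],[0,0,0.003,0,0,0,0.1],[0,0,0,0,0,0,0.1],[0,0,0,0,0,0,0.1],[0,0,0,0,0,0,0.1],[0,0,0,0,0,0,0.1],[0,0,0,0,0,0,0.1]]])

```text
clock: 9.55
position: [0.6076, -0.0211, 0.1219]
orientation: [[-0.944, 0.331, 0.002], [0.331, 0.944, -0.0], [-0.002, 0.0, -1.0]]
contact_force: [-5.8, -0.0, 12.8]
gripper_width: 0.0307
grasp_force: 60.9
```

It is firmly at the stop: 13 N, with 9 mm of travel since contact. Now I lift, carry the presser back and look.

step_arm(plan=[[[0,0,-0.02,0,0,0,0.1],[0,0,-0.04,0,0,0,0.1],[0,0,-0.05,0,0,0,0.1],[0,0,-0.05,0,0,0,0.1],[0,0,-0.04,0,0,0,0.1],[0,0,0,0,0,0,0.1],[0,0,0,0,0,0,0.1],[0.02,-0.05,0,0,0,0,0.1]]])

```text
clock: 10.55
position: [0.5974, -0.031, 0.1687]
orientation: [[-0.944, 0.33, -0.001], [0.33, 0.944, 0.0], [0.001, -0.0, -1.0]]
contact_force: [0.1, -0.0, -2.2]
gripper_width: 0.0305
grasp_force: 59.7
```

step_arm(plan=[[[0.05,-0.12,0,0,0,0,0.1],[0.06,-0.13,0,0,0,0,0.1],[0.06,-0.13,0,0,0,0,0.1],[0.06,-0.13,0,0,0,0,0.1],[0.05,-0.1,0,0,0,0,0.1],[0.02,-0.06,0,0,0,0,0.1],[0,0,0,0,0,0,0.1],[0,0,0,0,0,0,0.1]]])

```text
clock: 11.55
position: [0.4721, -0.164, 0.1696]
orientation: [[-0.944, 0.331, 0.0], [0.331, 0.944, 0.0], [-0.0, 0.0, -1.0]]
contact_force: [-0.4, 0.1, -1.5]
gripper_width: 0.031
grasp_force: 59.6
```

```bash
python3 look.py scene_3 "[.470,-.165,.050]"; python3 - <<'E'
import cv2
i=cv2.imread("pics/scene_3.png")[80:260,130:360];cv2.imwrite("pics/scene_3c.png",cv2.resize(i,None,fx=3,fy=3))
from h import *
s=viewer.read_camera("scene");k,ct=blobs(s,"blue",(195,170,275,250));print(cv2.boundingRect(ct),"before (208,186,50,30)")
E
```

```text
11.55 [ 0.4721 -0.164   0.1696] [-25.1  -6.1 105.4   0.   80.6 -95.7] [[-0.944, 0.331, 0.0], [0.331, 0.944, 0.0], [-0.0, 0.0, -1.0]] [-0.43  0.13 -1.54] 0.03096383963039663 59.63975250720978
[.470,-.165,.050] [ 0.0067 -0.0069  0.4782]
(208, 189, 51, 31) before (208,186,50,30)
```

View pics/scene_3c.png

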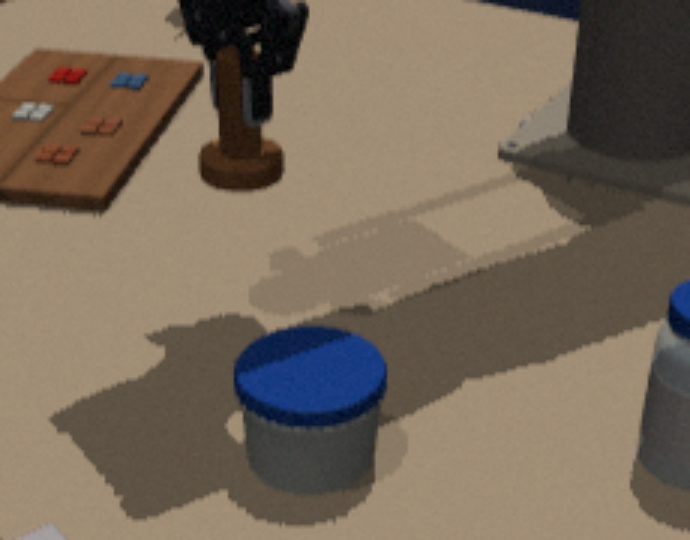

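The lid sits about 3 px lower, flat and with its gap closed. The presser is upright in the hand at crop (240,165) over clear table. I lower it, about 122 mm to touch.

step_arm(plan=[[[0.006,-0.006,0.05,0,0,0,0.1],[0,0,0.1,0,0,0,0.1],[0,0,0.1,0,0,0,0.1],[0,0,0.1,0,0,0,0.1],[0,0,0.08,0,0,0,0.1],[0,0,0.04,0,0,0,0.1],[0,0,0.01,0,0,0,0.1],[0,0,0,0,0,0,0.1]]])

```text
clock: 12.65
position: [0.4701, -0.1653, 0.05]
orientation: [[-0.944, 0.331, 0.001], [0.331, 0.944, -0.0], [-0.001, -0.0, -1.0]]
contact_force: [0.1, -0.2, -2.3]
gripper_width: 0.0307
grasp_force: 59.6
```

step_arm(plan=[[[0,0,0.003,0,0,0,0.1],[0,0,0.003,0,0,0,0.1],[0,0,0.003,0,0,0,0.1],[0,0,0,0,0,0,0.1],[0,0,0,0,0,0,0.1],[0,0,0,0,0,0,0.1],[0,0,0,0,0,0,0.1],[0,0,0,0,0,0,0.1]]])

```text
clock: 13.65
position: [0.4698, -0.1653, 0.0474]
orientation: [[-0.943, 0.331, 0.0], [0.331, 0.943, -0.0], [-0.0, -0.0, -1.0]]
contact_force: [0.1, -0.3, -0.1]
gripper_width: 0.0306
grasp_force: 59.7
```

The weight is off the wrist, so the foot is on the table. Opening now.

step_arm(plan=[[[0,0,0.001,0,0,0,0.3],[0,0,0,0,0,0,0.4],[0,0,0,0,0,0,0.6],[0,0,0,0,0,0,0.8],[0,0,0,0,0,0,1],[0,0,0,0,0,0,1],[0,0,0,0,0,0,1],[0,0,0,0,0,0,1]]])

```text
clock: 14.65
position: [0.4697, -0.1653, 0.047]
orientation: [[-0.943, 0.331, -0.0], [0.331, 0.943, 0.0], [0.0, -0.0, -1.0]]
contact_force: [0.1, -0.2, -0.6]
gripper_width: 0.0853
grasp_force: 0.0
```

step_arm(plan=[[[0,0,-0.03,0,0,0,1],[0,0,-0.08,0,0,0,1],[0,0,-0.12,0,0,0,1],[0,0,-0.15,0,0,0,1],[0,0,-0.15,0,0,0,1],[0,0,-0.15,0,0,0,1],[0,0,-0.05,0,0,0,1],[0,0,0,0,0,0,1]]])

```text
clock: 15.65
position: [0.4702, -0.1655, 0.2302]
orientation: [[-0.943, 0.331, 0.002], [0.331, 0.943, -0.001], [-0.002, -0.0, -1.0]]
contact_force: [0.1, 0.1, -0.6]
gripper_width: 0.0856
grasp_force: 0.0
```

```bash
python3 look.py scene_4
```

```text
15.65 [ 0.4702 -0.1655  0.2302] [-25.3  -8.5 101.3  -0.   87.1 -95.9] [[-0.943, 0.331, 0.002], [0.331, 0.943, -0.001], [-0.002, -0.0, -1.0]] [ 0.09  0.13 -0.64] 0.08560807602098915 0.0
```

View pics/scene_4.png

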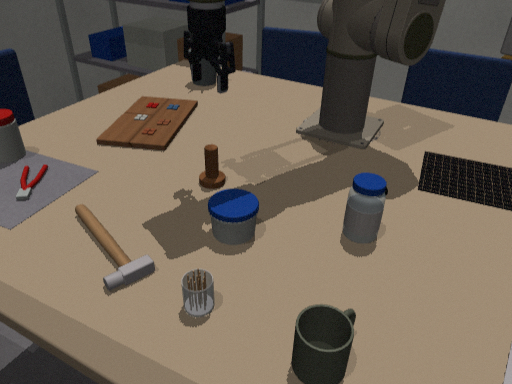

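The presser stands upright at (211,165), free of the gripper. The tub stands with its lid home at (233,210).

```bash
python3 -c "
from cell import env; print(env.job_done())"
```

```text
the job is handed in; nothing more can be done
None
```

I pressed the lid home with the presser, stood the presser back upright on the table and let go; the tub is still standing, and the job was handed in at about 16 s (no verdict was returned).

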